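# Put the refractometer away in the bench drawer and lock the cabinet

### The job

Put the hand refractometer away: work it into the open drawer, under the edge of the cabinet top, so that it lies flat inside; the drawer opens no further and the instrument is longer than the gap. Then push the drawer fully home, and after that turn the lock collar on top of the cabinet clockwise, all the way to its locked mark. Treat the instrument and cabinet gently (no hard knocks or jamming), and leave the beaker, jar and timer where they stand.

Things in the scene. Friction and masses are not known exactly. Their poses are not given: they have to be found in the camera images.
- refractometer_center (a point): Hand refractometer, loose on a fixed 4 mm grey mat: bar 172 mm long (own x), 32 mm wide and high, 0.13-0.27 kg. Point: its centre, 16 mm above its underside; x along it to the metal prism head (28 mm wide, 24 high, x 38 to 86 mm), z up. Black square grip sleeve x -62 to +38 mm: grasp here. Round eyepiece at -x. At the start x points away from the robot within 0.5 rad. Either end may enter first.
- drawer_mouth (a point): Fixed: middle of the front lower edge of the cabinet's top board over the drawer, 86 mm above the bench, 64 mm above the drawer's inner floor. x points straight into the cabinet (drawer opens to -x), y left, z up. The board is 14 mm thick (top at 100 mm) and roofs all at x > 0. Cabinet: 235 mm deep, y from -172 to +72 mm of this point; fixed small drawer fronts on the -y side; dishes on top at the back.
- drawer_floor (a point): Centre of the inner floor of the drawer (moves with it), 22 mm above the bench; axes as drawer_mouth. The inside is 210 mm long (x from -105 to +105) and 100 mm wide; walls and front panel rise 48 mm from this floor. With the drawer shut this point is 105 mm behind drawer_mouth.
- drawer_front (a point): Middle of the top edge of the drawer's front panel, on its outer (-x) face, 70 mm above the bench; moves with the drawer; axes as drawer_mouth. Panel 12 mm thick, 124 mm wide, from 12 to 70 mm above the bench. A metal pull 60 mm wide sticks out 16 mm from its face, 30 to 38 mm above the bench.
- drawer (a joint): How far the drawer is open, m: 0 fully shut, 0.135 at its stop. The part of the inside not roofed by the cabinet is just this long. Starts between 0.118 and 0.135. It slides with about 2.5 N of friction and stays where left.
- collar_center (a point): Centre of the round aluminium lock collar on the cabinet's top: 48 mm in diameter, 22 mm high, from 101.5 to 123.5 mm above the bench; point on its axis, half-way up. A pointer lug with a white line (10 mm wide, 14 mm high, at its foot) reaches 34 mm from the axis along own -x; grip across own y. Locked mark: white line on the cabinet top beside the collar, towards the cabinet's front.
- collar (a joint): Turn of the lock collar, rad: grows clockwise seen from above; 1.4 is the locked mark, where it meets its stop and the pointer looks straight to the cabinet's front. Starts between 0 and 0.3; takes about 0.06 N m and stays where left.
- beaker: Clear beaker, 60 mm in diameter at the rim, 75 mm high, on the far end of the mat; origin at the centre of its underside. Leave it.
- jar: White jar, 44 mm in diameter, 55 mm high, on the far end of the mat; origin at the centre of its underside. Leave it.
- timer: White bench timer, 60 x 70 mm, 18 mm high, lying on the bench in front; origin at the centre of its underside. Leave it.
Not all that is in view belongs to the job. Leave any yellow look-alike of the part that bears refractometer_center alone.

How it is judged:
By the outcome, as a careful person would: the job done as asked, in the order asked, and still so for the second after the job is handed in, with the robot touching nothing.
It also fails if it takes over 72 s, if anything falls off the work surface, if the arm or the gripper's body presses on something with over 40 N, if the wrist force passes 120 N, or if a joint passes its speed limit or range.

### The arm

A 6-joint arm with a two-finger parallel gripper is mounted at the origin on the work surface. World frame = base frame: x ahead of the robot, y to its left, z up, the work surface at z = 0. Lengths are in m, angles in rad, forces in N, time in s.
With the tool pointing down it reaches from about 0.375 to 0.9 m from the base axis. Payload 3.1 kg.
Tool frame: the origin (TCP) lies on the centre line of the jaws, within the pads' length; the fingertips stand arm.tip_reach ahead of it and the grasp point (between the pads) is the TCP (arm.tip_reach is the distance from the TCP to the fingertips, in m); z points along the fingers, y is the direction in which the jaws open and shut (so a half turn about z gives the same grasp; the last joint's range is limited). The gripper opens to 85 mm and grips with 20 to 120 N. Pads are 22 mm wide; open, the fingers measure 114 mm over their backs; the gripper's body (76 mm by 85 mm) begins 54 mm behind the grasp point. The pads swing forward as they close: fully open they stand 13 mm farther back than shut.
Start: joints at [-1.395, 0.527, 1.433, -0, 1.181, -0.178], TCP at [0.217, -0.586, 0.25] pointing down, gripper open.
Joint ranges: [-3.08, 3.08], [-0.75, 2.2], [0.22, 2.44], [-1.43, 4.57], [0, 2.65], [-2.85, 2.85]. Speed limits (rad/s): [2.79, 2.79, 3.14, 3.14, 3.14, 3.14].

### API

Orientations are given as a 3x3 rotation matrix whose columns are the frame's x, y, z axes.
In Python, from cell import status, vision, hand_in, arm gives the robot as it stands.
- The arm moves only by the shell command python3 -m jog 'ROWS' [FORCE]. ROWS is JSON, a list of rows, each an object with "dp": the shift along the world's x, y, z each as a share of 30 mm, from -1 to 1, a list of three; "twist": the turn, a rotation vector about the world's x, y, z each as a share of 8 degrees, from -1 to 1, a list of three; "hand": the opening, from -1 (shut) to 1 (fully open). In form: [{"dp": [dx, dy, dz], "twist": [wx, wy, wz], "hand": hand}, ...]. A call has 1 to 5 rows; each row shifts and turns the commanded pose from where the row before left it; what a row does not reach is not made up. A row lasts 1/10 s, in which the tool goes at most 50 mm and 8.59 degrees, less where a joint would pass 70% of its speed; a pose out of reach is approached as far as the arm can. A call with a number of a shift or a turn outside -1 to 1 is refused whole. A call with a gripper value outside its range is refused whole. The fingers move at their own pace and stop on an object; FORCE is the grip in N (left out, the last holds). Time passes only in rows, so rows that do not move let the fingers close. It gives the time, the measured TCP pose, the force and the opening at its end, in the units of the state.
- status.read_state(): the state, without advancing time (a new reading comes with each control period).
- vision.capture(name): name is "side" or "top"; returns a dict with "frame" (480x640x3 uint8, red, green, blue), "fx", "fy", "cx", "cy" (pixels), "view" (4x4, takes a point from world to camera coordinates). Camera axes: x right, y down, z forward; pixel columns grow to the right and rows downward; lengths in m; the calibration is good to about 2 mm. A picture is of the moment at which its call begins. There is no depth.
- hand_in(): hands the job in, once; it reports no verdict.
Trained networks look in a picture, given as the dict that the camera call returned (one of the last four; its "shot" number tells which), for a name from the list of things; names that differ only in an ending like _2 or _b are one class to them, and where a whole thing is asked for, a point or a joint stands for the part that bears it (a point fixed in the world has none). Each returns a list of dicts, best first, with "score" (0 to 1); they miss things now and then, are a little off and sometimes report something else, mostly with a low value. They report only what shows in the picture. A call takes as long as a camera call. They do not tell look-alikes from the thing itself.
- vision.regions_of(picture, query): "region" (480x640 bool, what is visible of it).
- vision.mark_of(picture, query): "position" ([x, y, z] in m, in the coordinates of the camera as it stood for that picture, good to about 4 mm: a listed point, or the origin of a listed thing).
The state is a dict: "time": time; "joint_positions": joint angles; "joint_velocities": joint speeds; "joint_torque": joint torques, N m; "ee_pos": TCP position; "eef_rot": TCP orientation; "contact_force": force on the tool from outside, world axes, zero at the start; "ft_torque": the same for the moment, N m; "gripper_width": finger opening in m.
Only numpy, scipy, OpenCV 4.12 (cv2) and the standard library are available. Lean on these libraries where they do the work, as an engineer would, in place of code of your own. Each camera call takes 0.05 s, during which the arm holds its last target.

## Working session

There is one attempt and no reset: what is moved stays moved. The work goes in short steps, Python scripts to look and compute and a shell command to move; the robot and the scene stay as the last step left them, time stands still between calls to the robot, and variables do not carry over. Pictures are saved under pics/ and viewed, and the job is handed in when it is done.

```bash
mkdir -p pics; ls; cat > h.py <<'E'
import numpy as np, cv2
from cell import status, vision, hand_in, arm
def snap(name,fn=None):
    p=vision.capture(name)
    if fn: cv2.imwrite('pics/'+fn,cv2.cvtColor(p['frame'],cv2.COLOR_RGB2BGR))
    return p
def w(p,pos):
    V=np.array(p['view']); return (np.linalg.inv(V)@np.append(pos,1))[:3]
def pix(p,X):
    c=np.array(p['view'])@np.append(X,1); return p['fx']*c[0]/c[2]+p['cx'],p['fy']*c[1]/c[2]+p['cy']
def ray(p,u,v,z):
    Vi=np.linalg.inv(np.array(p['view'])); o=Vi[:3,3]; d=Vi[:3,:3]@np.array([(u-p['cx'])/p['fx'],(v-p['cy'])/p['fy'],1])
    return o+d*(z-o[2])/d[2]
E
python3 - <<'E'
from h import *
for n in('top','side'):
    p=snap(n,n+'0.png')
    for q in['refractometer_center','drawer_mouth','drawer_floor','drawer_front','collar_center','beaker','jar','timer']:
        print(n,q,[(np.round(w(p,m['position']),3).tolist(),round(m['score'],2)) for m in vision.mark_of(p,q)][:3])
s=status.read_state();print(s['time'],s['ee_pos'],s['eef_rot'],arm.tip_reach,s['gripper_width'])
E
```

```text
pics
top refractometer_center [([0.319, 0.158, 0.012], 0.74), ([0.313, -0.175, 0.017], 0.68), ([0.526, -0.172, 0.015], 0.64)]
top drawer_mouth [([0.608, 0.219, 0.081], 0.75), ([0.471, 0.244, 0.066], 0.66)]
top drawer_floor [([0.583, 0.227, 0.024], 0.61)]
top drawer_front [([0.468, 0.242, 0.065], 0.73)]
top collar_center [([0.634, 0.105, 0.116], 0.79)]
top beaker [([0.709, -0.087, -0.001], 0.69)]
top jar [([0.73, -0.193, 0.005], 0.82)]
top timer [([0.426, 0.015, 0.004], 0.6)]
side refractometer_center [([0.309, -0.17, 0.016], 0.88), ([0.32, 0.153, 0.015], 0.66), ([0.521, -0.17, 0.021], 0.56)]
side drawer_mouth [([0.604, 0.215, 0.082], 0.69)]
side drawer_floor [([0.583, 0.225, 0.018], 0.82), ([0.523, -0.172, 0.019], 0.5)]
side drawer_front [([0.47, 0.239, 0.071], 0.76), ([0.605, 0.215, 0.083], 0.65)]
side collar_center [([0.639, 0.1, 0.109], 0.62), ([0.582, 0.223, 0.021], 0.62)]
side beaker [([0.709, -0.087, 0.005], 0.94), ([0.585, 0.221, 0.022], 0.28)]
side jar [([0.724, -0.193, 0.005], 0.83), ([0.521, -0.169, 0.021], 0.25)]
side timer [([0.422, 0.015, 0.001], 0.73)]
0.9 [ 0.21655987 -0.5862584   0.25034155] [[ 9.38073665e-01  3.46435851e-01  2.77233025e-05]
 [ 3.46435852e-01 -9.38073665e-01 -1.52614282e-05]
 [ 2.07193942e-05  2.39206898e-05 -9.99999999e-01]] 0.019 0.08536260563574959
```

View pics/top0.png

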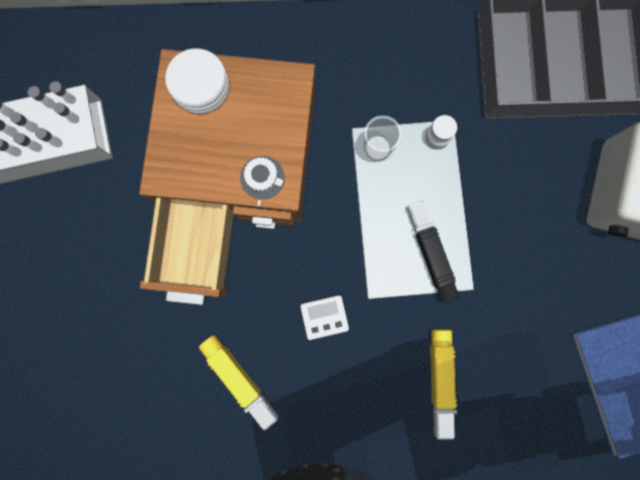

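View pics/side0.png

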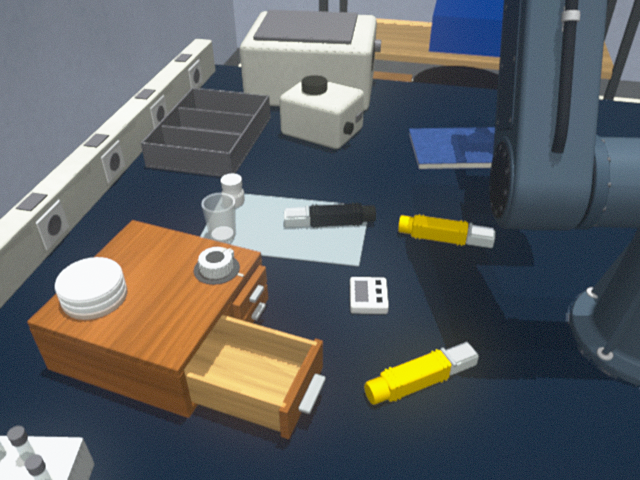

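The black refractometer is at (432,250) in the top view, with its head at (418,213). The drawer is at (190,245), and the yellow bars are decoys. Next I'll refine the poses.

```bash
python3 - <<'E'
from h import *
for n in('top','side'):
    p=snap(n)
    print(n,np.round(np.linalg.inv(np.array(p['view']))[:3,3],3),p['fx'])
    for q in['refractometer_center','drawer','collar','drawer_floor']:
      for r in vision.regions_of(p,q)[:3]:
        m=r['region'].astype(np.uint8); c,_=cv2.findContours(m,0,2); c=max(c,key=cv2.contourArea)
        rc=cv2.minAreaRect(c); b=cv2.boxPoints(rc); z={'refractometer_center':.02,'drawer':.07,'collar':.12,'drawer_floor':.07}[q]
        print(q,round(r['score'],2),np.round(b).tolist(),[np.round(ray(p,*k,z)[:2],3).tolist() for k in b])
    im=cv2.cvtColor(p['frame'],cv2.COLOR_RGB2BGR)
    if n=='top':
        cv2.imwrite('pics/tc1.png',cv2.resize(im[40:310,130:330],None,fx=3,fy=3,interpolation=2)[:600*2][:810])
        cv2.imwrite('pics/tr1.png',cv2.resize(im[190:310,350:480],None,fx=5,fy=5,interpolation=2))
        a=cv2.resize(im[140:300,130:310],None,fx=4,fy=3.75,interpolation=2);cv2.imwrite('pics/tc2.png',a)
    else: cv2.imwrite('pics/sc1.png',cv2.resize(im[210:440,30:340],None,fx=2.5,fy=2.5,interpolation=2))
E
```

```text
top [0.455 0.016 0.769] 449.7783790268021
refractometer_center 0.78 [[429.0, 329.0], [453.0, 328.0], [457.0, 438.0], [433.0, 439.0]] [[0.397, -0.157], [0.397, -0.197], [0.224, -0.193], [0.224, -0.154]]
refractometer_center 0.55 [[404.0, 207.0], [425.0, 199.0], [462.0, 295.0], [440.0, 303.0]] [[0.602, -0.125], [0.615, -0.162], [0.451, -0.214], [0.439, -0.177]]
drawer 0.67 [[139.0, 297.0], [150.0, 196.0], [235.0, 204.0], [225.0, 306.0]] [[0.462, 0.3], [0.622, 0.286], [0.603, 0.151], [0.445, 0.168]]
collar 0.87 [[238.0, 168.0], [268.0, 152.0], [285.0, 184.0], [255.0, 200.0]] [[0.648, 0.136], [0.67, 0.092], [0.621, 0.068], [0.599, 0.111]]
drawer_floor 0.7 [[139.0, 297.0], [151.0, 195.0], [237.0, 205.0], [224.0, 307.0]] [[0.462, 0.301], [0.623, 0.284], [0.602, 0.149], [0.443, 0.169]]
side [0.339 0.706 0.683] 590.8642834719886
refractometer_center 0.8 [[360.0, 380.0], [469.0, 336.0], [481.0, 366.0], [372.0, 409.0]] [[0.403, 0.194], [0.259, 0.079], [0.241, 0.132], [0.38, 0.238]]
refractometer_center 0.76 [[282.0, 206.0], [376.0, 203.0], [377.0, 226.0], [283.0, 229.0]] [[0.62, -0.179], [0.446, -0.228], [0.434, -0.156], [0.598, -0.109]]
refractometer_center 0.72 [[397.0, 235.0], [400.0, 211.0], [496.0, 226.0], [492.0, 250.0]] [[0.394, -0.137], [0.397, -0.21], [0.22, -0.203], [0.226, -0.133]]
drawer 0.59 [[175.0, 395.0], [213.0, 298.0], [337.0, 347.0], [299.0, 444.0]] [[0.619, 0.307], [0.635, 0.135], [0.438, 0.186], [0.451, 0.338]]
collar 0.97 [[199.0, 247.0], [232.0, 247.0], [232.0, 277.0], [199.0, 277.0]] [[0.671, 0.083], [0.622, 0.072], [0.6, 0.135], [0.645, 0.145]]
drawer_floor 0.58 [[174.0, 395.0], [213.0, 298.0], [337.0, 347.0], [299.0, 444.0]] [[0.62, 0.306], [0.636, 0.133], [0.437, 0.185], [0.451, 0.338]]
```

View pics/tc2.png

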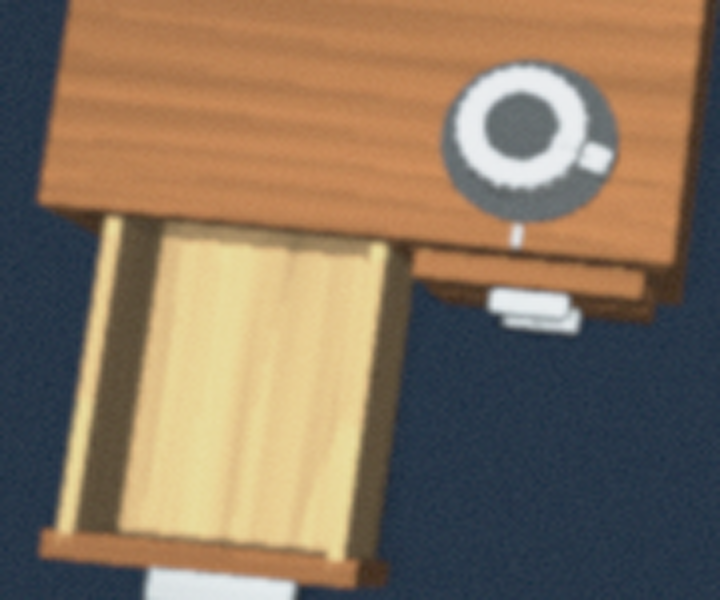

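View pics/tr1.png

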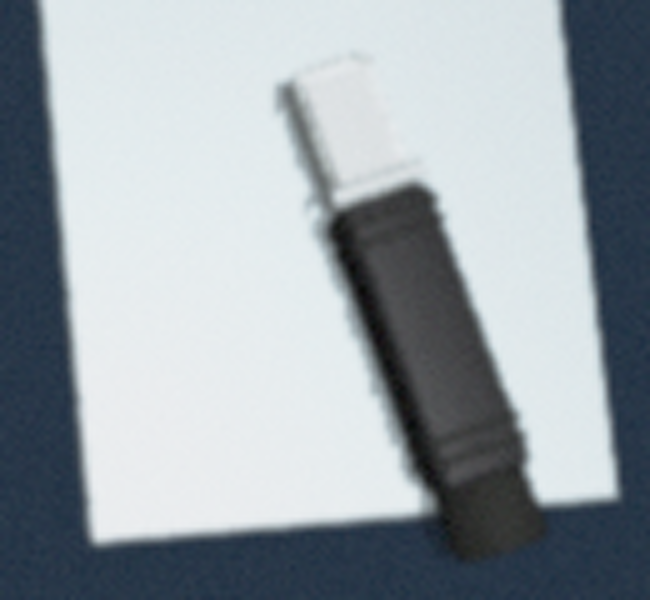

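View pics/sc1.png

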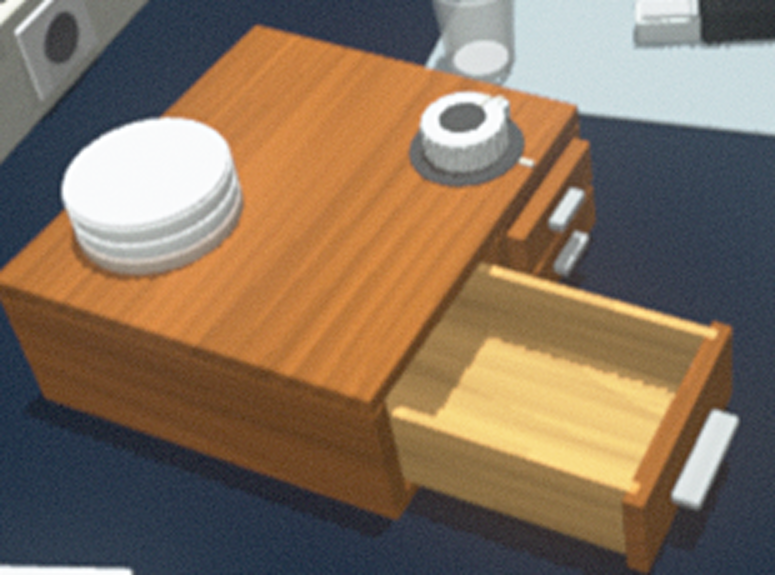

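```bash
python3 - <<'E'
from h import *
p=snap('top')
a=ray(p,140,194.7,.1);b=ray(p,298,211.5,.1)
print('cab',a,b,np.linalg.norm(a-b)); d=(a-b)/np.linalg.norm(a-b); yaw=np.arctan2(d[1],d[0])-np.pi/2; 
x=np.array([np.cos(yaw),np.sin(yaw)]);y=np.array([-x[1],x[0]])
m=a[:2]-.072*y; m2=b[:2]+.172*y; print('yaw',yaw,'mouth',m,m2)
# drawer outer edge
l=ray(p,140,288.8,.07);r=ray(p,219.5,296.8,.07);print('front',l,r,np.linalg.norm(l-r),(l+r)/2, 'yaw',np.arctan2(*(l-r)[[1,0]])-np.pi/2)
f=(l+r)[:2]/2; print('front in cab', (f-m)@x,(f-m)@y)
c=np.array([.637,.1025]);print('collar cab',(c-m)@x,(c-m)@y)
col=ray(p,130+522/4,140+125/3.75,.1235); lug=ray(p,130+597/4,140+157/3.75,.1155); print('collar',col,lug,np.arctan2(*(lug-col)[[1,0]]))
# refractometer end centres, top z
hd=ray(p,350+333/5,190+62/5,.036);sl=ray(p,350+384/5,190+200/5,.036);tl=ray(p,350+482/5,190+470/5,.036);e=ray(p,350+498/5,190+545/5,.03)
print(hd,sl,tl,e); v=sl-tl; print(np.linalg.norm(v),np.arctan2(v[1],v[0]), 'ctr',tl+v*.62)
E
```

```text
cab [0.61615121 0.28922511 0.1       ] [0.58345049 0.05015617 0.1       ] 0.24129504271709237
yaw -0.1359400555618262 mouth [0.60639365 0.21788936] [0.60676023 0.22056936]
front [0.47469009 0.29909228 0.07      ] [0.45888468 0.17598237 0.07      ] 0.1241203470080352 [0.46678738 0.23753732 0.07      ] yaw -0.12768604693871732
front in cab -0.14098103443969268 0.000547016151722293
collar cab 0.04596175796622816 -0.11017699239468692
collar [0.63748721 0.10284274 0.1235    ] [0.62595568 0.07622761 0.1155    ] -1.9796506880943128
[ 0.60541904 -0.1434945   0.036     ] [ 0.55876842 -0.15791363  0.036     ] [ 0.46932044 -0.18498708  0.036     ] [ 0.44490854 -0.19042824  0.03      ]
0.09345541109807788 0.2939068520660526 ctr [ 0.52477819 -0.16820154  0.036     ]
```

```bash
python3 -m jog '[{"dp":[0.64,0.96,-0.3],"twist":[0,0,-0.39],"hand":1},{"dp":[0.64,0.96,-0.3],"twist":[0,0,0],"hand":1},{"dp":[0.64,0.96,-0.3],"twist":[0,0,0],"hand":1},{"dp":[0.64,0.96,-0.3],"twist":[0,0,0],"hand":1},{"dp":[0.64,0.96,-0.3],"twist":[0,0,0],"hand":1}]' 80
python3 -m jog '[{"dp":[0.64,0.96,-0.3],"twist":[0,0,0],"hand":1},{"dp":[0.64,0.96,-0.3],"twist":[0,0,0],"hand":1},{"dp":[0.64,0.96,-0.3],"twist":[0,0,0],"hand":1},{"dp":[0.64,0.96,-0.3],"twist":[0,0,0],"hand":1},{"dp":[0.64,0.96,-0.3],"twist":[0,0,0],"hand":1}]'
python3 -m jog '[{"dp":[0.64,0.96,-0.3],"twist":[0,0,0],"hand":1},{"dp":[0.64,0.96,-0.3],"twist":[0,0,0],"hand":1},{"dp":[0.64,0.96,-0.3],"twist":[0,0,0],"hand":1},{"dp":[0.64,0.96,-0.3],"twist":[0,0,0],"hand":1},{"dp":[0,0,0],"twist":[0,0,0],"hand":1}]'
python3 -c "
from h import *
s=status.read_state();print(s['ee_pos'],s['eef_rot'],s['joint_positions'])
p=snap('top','g1.png');snap('side','g1s.png')"
```

```text
time: 1.95
ee_pos: [0.3132, -0.4413, 0.2052]
eef_rot: [[0.956, 0.294, 0.0], [0.294, -0.956, -0.001], [0.0, 0.001, -1.0]]
contact_force: [0.2, -0.2, 0.1]
gripper_width: 0.0855
time: 2.45
ee_pos: [0.4094, -0.2973, 0.1602]
eef_rot: [[0.956, 0.295, 0.001], [0.295, -0.956, -0.001], [0.0, 0.001, -1.0]]
contact_force: [0.0, 0.6, 0.3]
gripper_width: 0.0854
time: 2.95
ee_pos: [0.4864, -0.1797, 0.1234]
eef_rot: [[0.954, 0.299, -0.001], [0.299, -0.954, 0.002], [-0.001, -0.002, -1.0]]
contact_force: [-0.4, -1.2, -0.3]
gripper_width: 0.0854
[ 0.4863901  -0.17965065  0.12343208] [[ 9.54107864e-01  2.99461087e-01 -1.11395625e-03]
 [ 2.99462615e-01 -9.54106622e-01  1.64197382e-03]
 [-5.71125773e-04 -1.90020838e-03 -9.99998032e-01]] [-5.69986837e-01  5.81986818e-01  1.80900563e+00  1.14320285e-03
  7.52424429e-01  6.95845320e-01]
```

View pics/g1s.png

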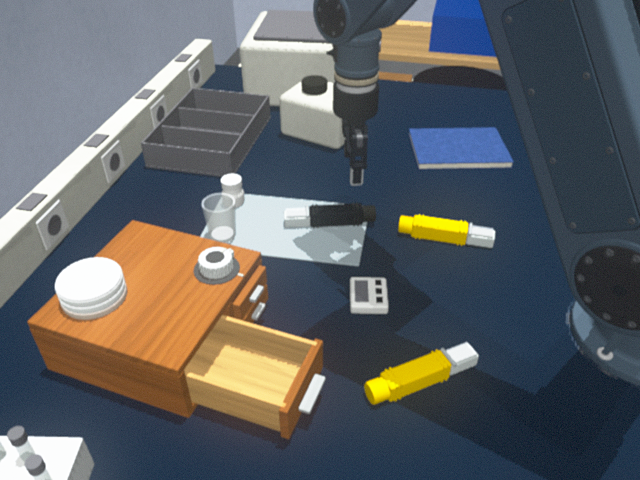

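View pics/g1.png

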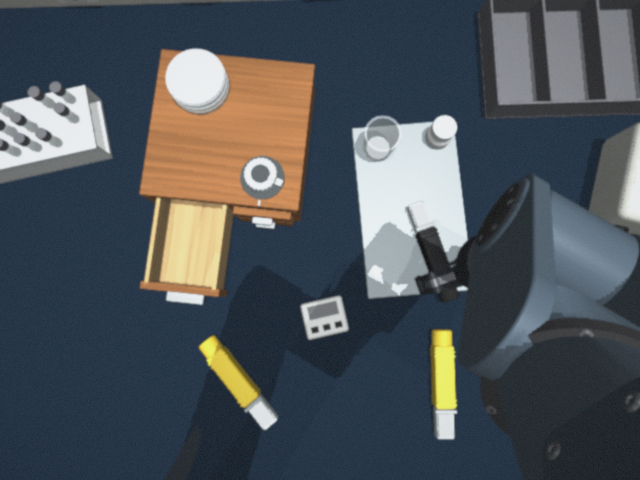

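The gripper is straddling the rear of the sleeve, at (437,280) in the top view. I'll go down and grip.

```bash
python3 -m jog '[{"dp":[-0.04,-0.06,-1],"twist":[0,0,0],"hand":1},{"dp":[0,0,-1],"twist":[0,0,0],"hand":1},{"dp":[0,0,-0.8],"twist":[0,0,0],"hand":1},{"dp":[0,0,-0.4],"twist":[0,0,0],"hand":1},{"dp":[0,0,0],"twist":[0,0,0],"hand":1}]' 70
python3 -m jog '[{"dp":[0,0,0],"twist":[0,0,0],"hand":-0.1},{"dp":[0,0,0],"twist":[0,0,0],"hand":-0.3},{"dp":[0,0,0],"twist":[0,0,0],"hand":-0.5},{"dp":[0,0,0],"twist":[0,0,0],"hand":-1},{"dp":[0,0,0],"twist":[0,0,0],"hand":-1}]'
python3 -m jog '[{"dp":[0,0,0],"twist":[0,0,0],"hand":-1},{"dp":[0,0,0],"twist":[0,0,0],"hand":-1},{"dp":[0,0,0.2],"twist":[0,0,0],"hand":-1},{"dp":[0,0,0.4],"twist":[0,0,0],"hand":-1},{"dp":[0,0,0.6],"twist":[0,0,0],"hand":-1}]'
```

```text
time: 3.55
ee_pos: [0.4832, -0.1856, 0.0273]
eef_rot: [[0.956, 0.293, -0.002], [0.293, -0.956, 0.001], [-0.002, -0.002, -1.0]]
contact_force: [0.4, -0.3, 0.2]
gripper_width: 0.085
time: 4.05
ee_pos: [0.4845, -0.185, 0.0296]
eef_rot: [[0.955, 0.295, 0.001], [0.295, -0.955, -0.001], [0.001, 0.001, -1.0]]
contact_force: [-1.0, 1.1, 6.4]
gripper_width: 0.0309
time: 4.55
ee_pos: [0.4836, -0.1845, 0.0646]
eef_rot: [[0.955, 0.295, -0.002], [0.295, -0.955, 0.001], [-0.001, -0.001, -1.0]]
contact_force: [0.2, 1.0, -1.0]
gripper_width: 0.0304
```

```bash
python3 -m jog '[{"dp":[0,0,1],"twist":[0,0,0],"hand":-1},{"dp":[0,0.3,1],"twist":[0,0,0],"hand":-1},{"dp":[0,0.9,1],"twist":[0,0,-0.5],"hand":-1},{"dp":[0,1,1],"twist":[0,0,-0.5],"hand":-1},{"dp":[0,1,1],"twist":[0,0,-0.5],"hand":-1}]'
python3 -m jog '[{"dp":[0,1,1],"twist":[0,0,-0.5],"hand":-1},{"dp":[0,1,0.2],"twist":[0,0,-0.5],"hand":-1},{"dp":[0,1,0],"twist":[0,0,-0.5],"hand":-1},{"dp":[0,1,0],"twist":[0,0,-0.1],"hand":-1},{"dp":[0,1,0],"twist":[0,0,0],"hand":-1}]'
python3 -m jog '[{"dp":[0,1,0],"twist":[0,0,0],"hand":-1},{"dp":[0,1,0],"twist":[0,0,0],"hand":-1},{"dp":[0,1,0],"twist":[0.1,0.74,0],"hand":-1},{"dp":[0,1,0],"twist":[0.1,0.74,0],"hand":-1},{"dp":[0,1,0],"twist":[0.1,0.74,0],"hand":-1}]'
python3 -m jog '[{"dp":[0,0.8,0],"twist":[0.1,0.74,0],"hand":-1},{"dp":[0,0,0],"twist":[0.1,0.74,0],"hand":-1},{"dp":[0,0,0],"twist":[0,0,0],"hand":-1},{"dp":[0,0,0],"twist":[0,0,0],"hand":-1}]'
cat >> h.py <<'E'
M=np.array([.6065,.219]);Y=-.133
XC=np.array([np.cos(Y),np.sin(Y)]);YC=np.array([-XC[1],XC[0]])
def st():
    s=status.read_state();e=np.array(s['ee_pos']);R=np.array(s['eef_rot'])
    d=e[:2]-M
    ax=R[:,0]; print('t',s['time'],'cab x,y mm',np.round([d@XC*1e3,d@YC*1e3,e[2]*1e3],1),'tool x yaw rel',round(float(np.arctan2(ax[1],ax[0])-Y),3),'nose-down deg',round(float(np.degrees(-np.arcsin(ax[2]))),1),'roll',round(float(R[2,1]),3),'F',np.round(s['contact_force'],1),'T',np.round(s['ft_torque'],2),'w',round(float(s['gripper_width']),4)); return s
E
python3 -c "
from h import *
s=st();print(s['joint_positions'])
p=snap('top','a1.png');snap('side','a1s.png')"
```

```text
time: 5.05
ee_pos: [0.4835, -0.0878, 0.2162]
eef_rot: [[0.996, 0.086, 0.0], [0.086, -0.996, -0.0], [0.0, 0.0, -1.0]]
contact_force: [0.8, 0.2, -1.3]
gripper_width: 0.0307
time: 5.55
ee_pos: [0.4834, 0.0625, 0.2513]
eef_rot: [[0.991, -0.133, 0.001], [-0.133, -0.991, -0.0], [0.001, -0.0, -1.0]]
contact_force: [-0.3, -0.6, -1.3]
gripper_width: 0.0307
time: 6.05
ee_pos: [0.4837, 0.2125, 0.2517]
eef_rot: [[0.942, -0.132, -0.307], [-0.126, -0.991, 0.041], [-0.31, -0.0, -0.951]]
contact_force: [0.4, 0.2, -2.2]
gripper_width: 0.0309
time: 6.45
ee_pos: [0.4839, 0.2348, 0.2502]
eef_rot: [[0.86, -0.133, -0.493], [-0.116, -0.991, 0.066], [-0.497, 0.0, -0.868]]
contact_force: [-0.8, -0.1, -1.3]
gripper_width: 0.0307
t 6.45 cab x,y mm [-123.7   -0.6  250.2] tool x yaw rel -0.001 nose-down deg 29.8 roll 0.0 F [-0.8 -0.1 -1.3] T [-0.09 -0.3   0.01] w 0.0307
[0.1658348  0.61119306 1.38197807 0.14763698 1.64857971 1.84431988]
```

View pics/a1s.png

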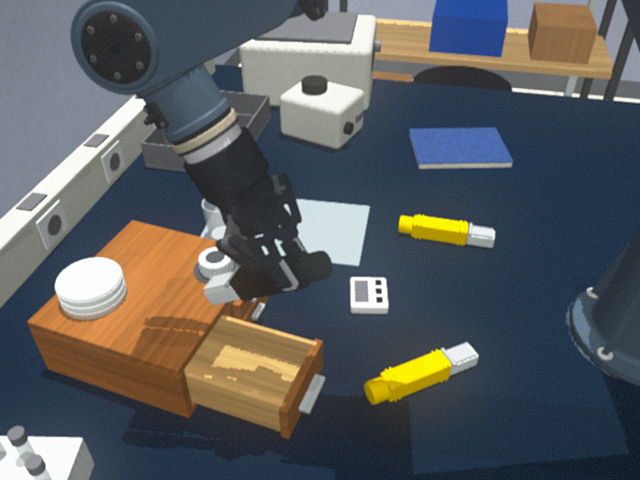

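View pics/a1.png

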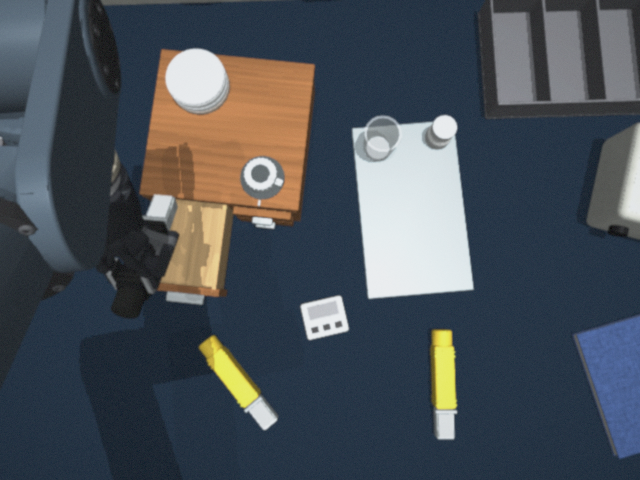

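The refractometer is held nose-down above the drawer, with the nose at (215,285) in the side view. I'll check that its pose in the hand matches the nominal.

```bash
cat >> h.py <<'E'
def overlay(p,fn,along=40,perp=-8):
    s=status.read_state();e=np.array(s['ee_pos']);R=np.array(s['eef_rot']);x=R[:,0];y=R[:,1];z=-R[:,2]
    c=e+along*1e-3*x+perp*1e-3*z
    im=cv2.cvtColor(p['frame'],cv2.COLOR_RGB2BGR)
    def P(a,b,h): return tuple(int(round(k)) for k in pix(p,c+(a*x+b*y+h*z)*1e-3))
    for b in(-14,14):
        for h in(-12,12):
            cv2.line(im,P(38,b,h),P(86,b,h),(0,255,0),1); cv2.line(im,P(-86,b,h),P(38,b,h),(0,0,255),1)
    for a in(86,38,-86): cv2.circle(im,P(a,0,0),2,(255,0,255),-1)
    u,v=P(0,0,0); u=min(max(u,100),540);v=min(max(v,75),405)
    cv2.imwrite('pics/'+fn,cv2.resize(im[v-75:v+75,u-100:u+100],None,fx=4,fy=4,interpolation=2))
E
python3 -c "
from h import *
p=snap('side');overlay(p,'o1.png')
p=snap('top');overlay(p,'o1t.png')"
```

```text
(no output)
```

View pics/o1.png

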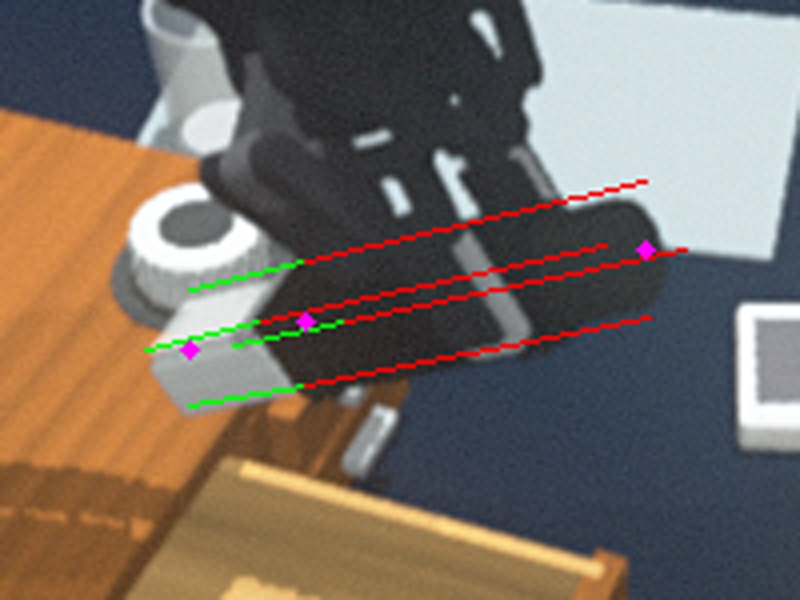

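View pics/o1t.png

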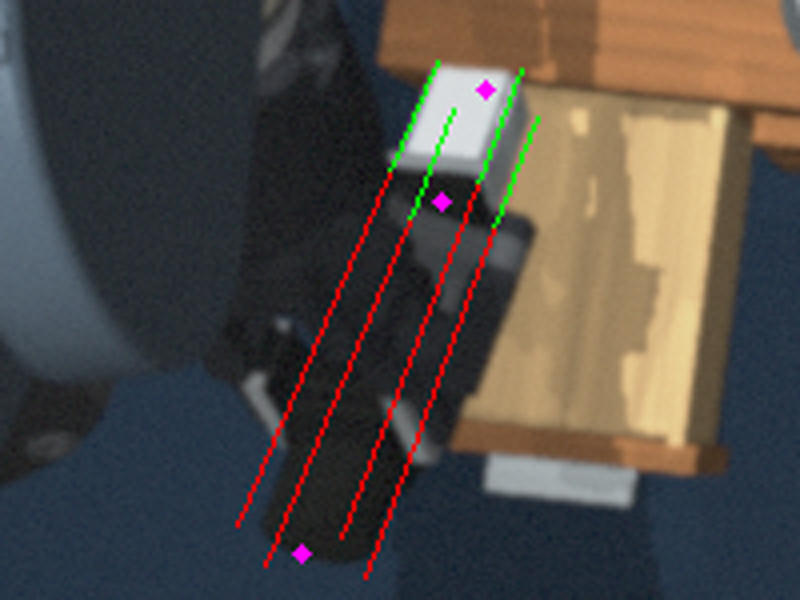

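Pose agrees within 2 mm. Going down in front of the mouth.

```bash
python3 -m jog '[{"dp":[-0.03,0,-0.8],"twist":[0,0,0],"hand":-1},{"dp":[0,0,-1],"twist":[0,0,0],"hand":-1},{"dp":[0,0,-0.9],"twist":[0,0,0],"hand":-1},{"dp":[0,0,-0.7],"twist":[0,0,0],"hand":-1},{"dp":[0,0,-0.6],"twist":[0,0,0],"hand":-1}]'
python3 -m jog '[{"dp":[0,0,-0.4],"twist":[0,0,0],"hand":-1},{"dp":[0,0,0],"twist":[0,0,0],"hand":-1}]'
python3 -c "
from h import *
st()
p=snap('side');overlay(p,'o2.png')"
```

```text
time: 7.15
ee_pos: [0.4828, 0.2349, 0.1299]
eef_rot: [[0.86, -0.133, -0.493], [-0.116, -0.991, 0.067], [-0.498, -0.0, -0.867]]
contact_force: [-0.3, -0.6, -1.9]
gripper_width: 0.0312
time: 7.35
ee_pos: [0.4823, 0.2349, 0.1176]
eef_rot: [[0.858, -0.133, -0.495], [-0.116, -0.991, 0.066], [-0.5, 0.0, -0.866]]
contact_force: [-0.4, 0.4, -1.0]
gripper_width: 0.031
t 7.35 cab x,y mm [-125.2   -0.7  117.6] tool x yaw rel -0.001 nose-down deg 30.0 roll 0.0 F [-0.4  0.4 -1. ] T [-0.07 -0.35  0.02] w 0.031
```

View pics/o2.png

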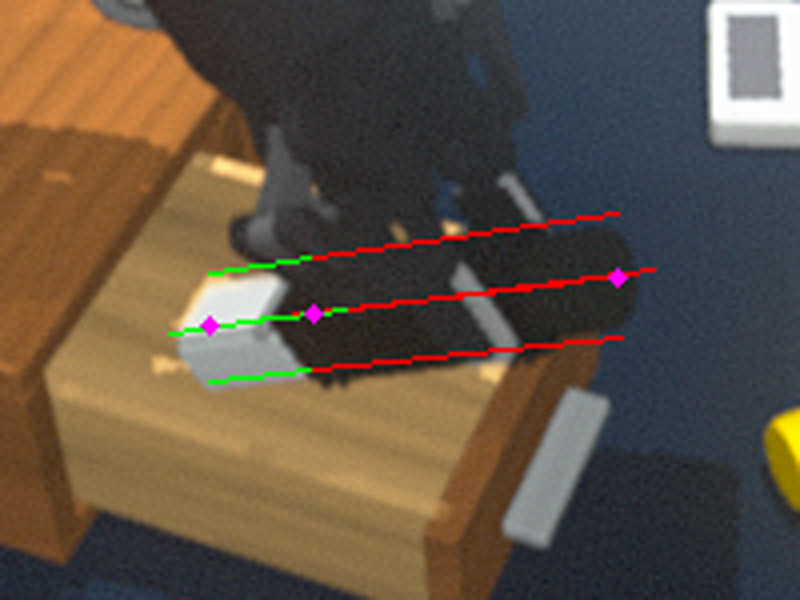

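```bash
python3 -m jog '[{"dp":[0.73,-0.1,0],"twist":[0,0,0],"hand":-1},{"dp":[0.43,-0.06,-0.25],"twist":[-0.066,-0.496,0],"hand":-1},{"dp":[0.265,-0.035,-0.27],"twist":[-0.066,-0.496,0],"hand":-1},{"dp":[0,0,0],"twist":[0,0,0],"hand":-1}]'
python3 -c "
from h import *
st()"
python3 -m jog '[{"dp":[0.265,-0.035,-0.3],"twist":[-0.066,-0.496,0],"hand":-1},{"dp":[0.23,-0.03,-0.25],"twist":[-0.05,-0.37,0],"hand":-1},{"dp":[0,0,0],"twist":[0,0,0],"hand":-1}]'
python3 -c "
from h import *
st()
p=snap('side');overlay(p,'o3.png')"
```

```text
time: 7.8
ee_pos: [0.526, 0.2295, 0.1041]
eef_rot: [[0.92, -0.133, -0.368], [-0.123, -0.991, 0.05], [-0.371, -0.001, -0.929]]
contact_force: [-1.0, -0.9, -1.0]
gripper_width: 0.031
t 7.8 cab x,y mm [-81.1  -0.3 104.1] tool x yaw rel 0.0 nose-down deg 21.8 roll -0.001 F [-1.  -0.9 -1. ] T [-0.03 -0.18 -0.04] w 0.031
time: 8.1
ee_pos: [0.54, 0.2275, 0.087]
eef_rot: [[0.958, -0.133, -0.256], [-0.128, -0.991, 0.035], [-0.258, -0.001, -0.966]]
contact_force: [0.6, -0.0, -1.4]
gripper_width: 0.0311
t 8.1 cab x,y mm [-67.   -0.4  87. ] tool x yaw rel 0.0 nose-down deg 15.0 roll -0.001 F [ 0.6 -0.  -1.4] T [-0.03 -0.13  0.05] w 0.0311
```

View pics/o3.png

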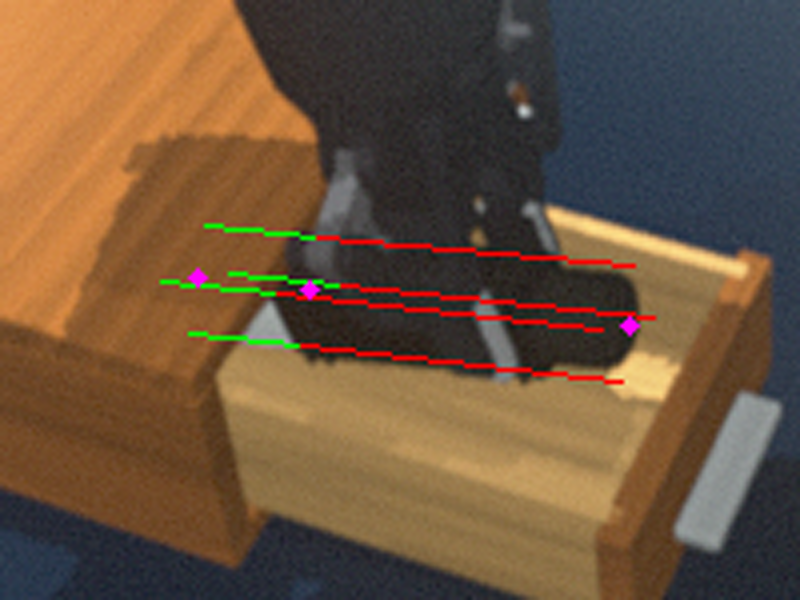

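The nose is under the board and the tail is inside the front panel. Now I'll flatten it and lower.

```bash
python3 -m jog '[{"dp":[0.07,-0.01,-0.3],"twist":[-0.06,-0.43,0],"hand":-1},{"dp":[0.07,-0.01,-0.35],"twist":[-0.06,-0.43,0],"hand":-1},{"dp":[0,0,-0.25],"twist":[-0.06,-0.43,0],"hand":-1},{"dp":[0,0,-0.2],"twist":[-0.066,-0.496,0],"hand":-1},{"dp":[0,0,0],"twist":[0,0,0],"hand":-1}]'
python3 -c "
from h import *
st()"
```

```text
time: 8.65
ee_pos: [0.5422, 0.2268, 0.053]
eef_rot: [[0.991, -0.132, -0.014], [-0.132, -0.991, 0.0], [-0.014, 0.002, -1.0]]
contact_force: [-0.7, -0.3, -1.7]
gripper_width: 0.0309
t 8.65 cab x,y mm [-64.8  -0.8  53. ] tool x yaw rel 0.0 nose-down deg 0.8 roll 0.002 F [-0.7 -0.3 -1.7] T [ 0.03  0.06 -0.01] w 0.0309
```

```bash
python3 -m jog '[{"dp":[0,0,-0.12],"twist":[0,0,0],"hand":-1},{"dp":[0,0,-0.06],"twist":[0,0,0],"hand":-1},{"dp":[0,0,0],"twist":[0,0,0],"hand":-1}]'
python3 -c "
from h import *
st()
p=snap('side');overlay(p,'o4.png')"
```

```text
time: 8.95
ee_pos: [0.5463, 0.2268, 0.0481]
eef_rot: [[0.991, -0.134, -0.007], [-0.134, -0.991, 0.001], [-0.007, -0.0, -1.0]]
contact_force: [0.8, 0.4, 0.8]
gripper_width: 0.0309
t 8.95 cab x,y mm [-60.7  -0.3  48.1] tool x yaw rel -0.001 nose-down deg 0.4 roll -0.0 F [0.8 0.4 0.8] T [ 0.04 -0.12  0.01] w 0.0309
```

View pics/o4.png

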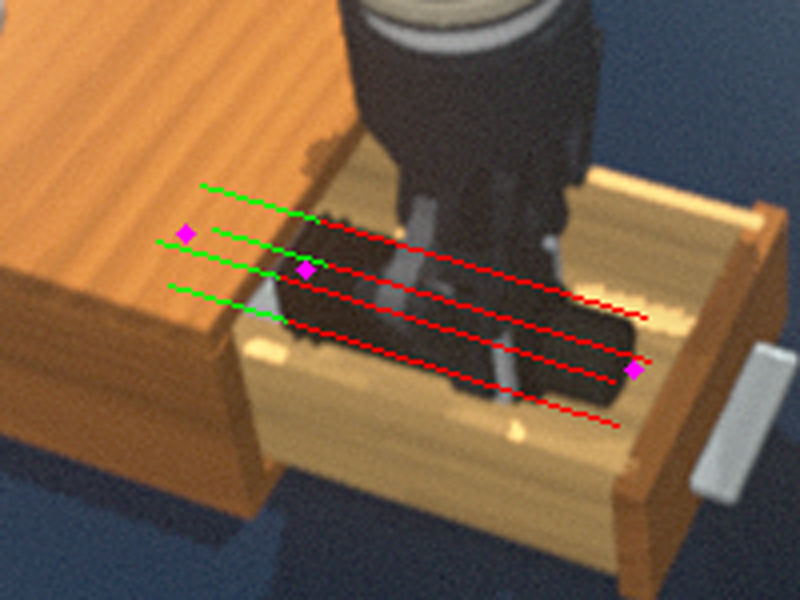

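```bash
python3 -m jog '[{"dp":[0,0,-0.05],"twist":[0,0,0],"hand":-1},{"dp":[0,0,0],"twist":[0,0,0],"hand":-1}]'
python3 -c "
from h import *
st()"
python3 -m jog '[{"dp":[0,0,-0.05],"twist":[0,0,0],"hand":-1},{"dp":[0,0,0],"twist":[0,0,0],"hand":-1}]'
python3 -c "
from h import *
st()"
```

```text
time: 9.2
ee_pos: [0.5463, 0.2268, 0.0476]
eef_rot: [[0.991, -0.133, -0.005], [-0.133, -0.991, 0.001], [-0.005, -0.001, -1.0]]
contact_force: [-0.5, -0.2, 6.4]
gripper_width: 0.0309
t 9.2 cab x,y mm [-60.7  -0.3  47.6] tool x yaw rel -0.001 nose-down deg 0.3 roll -0.001 F [-0.5 -0.2  6.4] T [-0.03 -0.14  0.  ] w 0.0309
time: 9.4
ee_pos: [0.547, 0.2267, 0.0476]
eef_rot: [[0.991, -0.133, -0.004], [-0.133, -0.991, 0.001], [-0.004, -0.001, -1.0]]
contact_force: [-2.2, -1.5, 13.8]
gripper_width: 0.0309
t 9.4 cab x,y mm [-60.   -0.3  47.6] tool x yaw rel -0.0 nose-down deg 0.2 roll -0.001 F [-2.2 -1.5 13.8] T [-0.23  0.11 -0.01] w 0.0309
```

```bash
python3 -m jog '[{"dp":[0,0,0.06],"twist":[0,0,0],"hand":-1},{"dp":[0,0,0],"twist":[0,0,0],"hand":-0.1},{"dp":[0,0,0],"twist":[0,0,0],"hand":0.1},{"dp":[0,0,0],"twist":[0,0,0],"hand":0.1},{"dp":[0,0,0],"twist":[0,0,0],"hand":0.1}]'
python3 -m jog '[{"dp":[0,0,0.4],"twist":[0,0,0],"hand":0.1},{"dp":[-0.2,0,0.8],"twist":[0,0,0],"hand":0.1},{"dp":[-0.6,0.08,1],"twist":[0,0,0],"hand":0.1},{"dp":[-1,0.13,1],"twist":[0,0,0],"hand":-0.4},{"dp":[-1,0.13,0.5],"twist":[0,0,0],"hand":-1}]'
python3 -c "
from h import *
st()
p=snap('side','r.png');p=snap('top','rt.png')"
```

```text
time: 9.9
ee_pos: [0.5448, 0.2267, 0.0462]
eef_rot: [[0.991, -0.133, -0.009], [-0.133, -0.991, 0.001], [-0.009, 0.001, -1.0]]
contact_force: [-0.4, -0.1, 0.4]
gripper_width: 0.047
time: 10.4
ee_pos: [0.4617, 0.2373, 0.1605]
eef_rot: [[0.991, -0.134, -0.003], [-0.134, -0.991, 0.002], [-0.003, -0.002, -1.0]]
contact_force: [-0.7, -0.1, 0.1]
gripper_width: 0.0189
t 10.4 cab x,y mm [-145.9   -1.   160.5] tool x yaw rel -0.001 nose-down deg 0.2 roll -0.002 F [-0.7 -0.1  0.1] T [ 0.03 -0.02  0.01] w 0.0189
```

View pics/r.png

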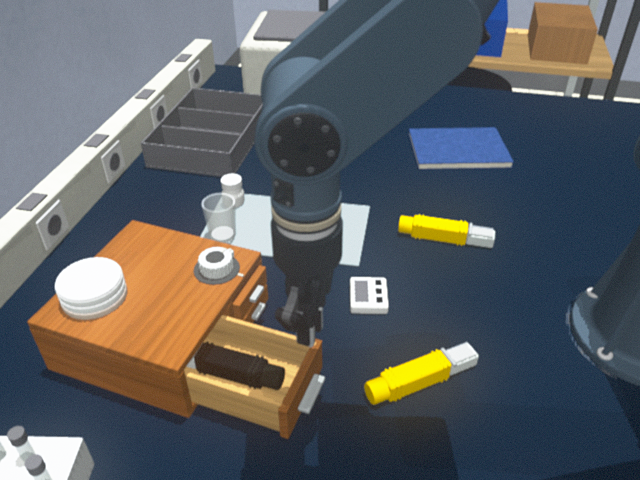

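View pics/rt.png

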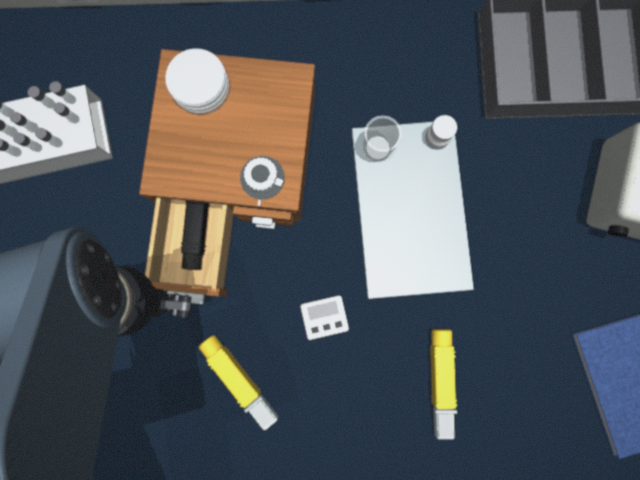

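Refractometer is flat in the drawer (side view, 200–285,345–385). Next I'll go down in front of the panel with the fingers shut and push.

```bash
python3 -m jog '[{"dp":[-1,0.13,-0.3],"twist":[0,0,0],"hand":-1},{"dp":[-0.03,0.03,-1],"twist":[0,0,0],"hand":-1},{"dp":[0,0,-1],"twist":[0,0,0],"hand":-1},{"dp":[0,0,-0.75],"twist":[0,0,0],"hand":-1},{"dp":[0,0,0],"twist":[0,0,0],"hand":-1}]'
python3 -c "
from h import *
st()"
python3 -m jog '[{"dp":[0.4,-0.05,0],"twist":[0,0,0],"hand":-1},{"dp":[0.2,-0.03,0],"twist":[0,0,0],"hand":-1},{"dp":[0.2,-0.03,0],"twist":[0,0,0],"hand":-1},{"dp":[0.2,-0.03,0],"twist":[0,0,0],"hand":-1}]'
python3 -c "
from h import *
st();snap('side','p1.png')"
```

```text
time: 11.0
ee_pos: [0.4292, 0.2412, 0.0639]
eef_rot: [[0.991, -0.133, -0.013], [-0.133, -0.991, -0.001], [-0.012, 0.002, -1.0]]
contact_force: [-0.1, 0.1, 0.6]
gripper_width: -0.0001
t 11.0 cab x,y mm [-178.7   -1.5   63.9] tool x yaw rel -0.001 nose-down deg 0.7 roll 0.002 F [-0.1  0.1  0.6] T [ 0.02  0.   -0.05] w -0.0001
time: 11.4
ee_pos: [0.4605, 0.2376, 0.0671]
eef_rot: [[0.991, -0.134, -0.008], [-0.134, -0.991, 0.001], [-0.008, -0.0, -1.0]]
contact_force: [-2.9, 2.2, 1.7]
gripper_width: 0.0001
t 11.4 cab x,y mm [-147.2   -0.9   67.1] tool x yaw rel -0.001 nose-down deg 0.5 roll -0.0 F [-2.9  2.2  1.7] T [ 0.25  0.41 -0.  ] w 0.0001
```

View pics/p1.png

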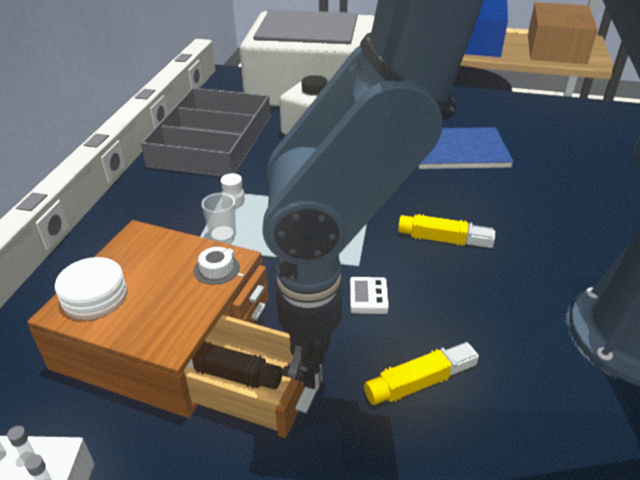

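```bash
python3 -m jog '[{"dp":[0.3,-0.04,0],"twist":[0,0,0],"hand":-1},{"dp":[0.4,-0.053,0],"twist":[0,0,0],"hand":-1},{"dp":[0.4,-0.053,0],"twist":[0,0,0],"hand":-1},{"dp":[0.4,-0.053,0],"twist":[0,0,0],"hand":-1},{"dp":[0.4,-0.053,0],"twist":[0,0,0],"hand":-1}]'
python3 -c "
from h import *
st()"
python3 -m jog '[{"dp":[0.4,-0.053,0],"twist":[0,0,0],"hand":-1},{"dp":[0.4,-0.053,0],"twist":[0,0,0],"hand":-1},{"dp":[0.4,-0.053,0],"twist":[0,0,0],"hand":-1},{"dp":[0.3,-0.04,0],"twist":[0,0,0],"hand":-1}]'
python3 -c "
from h import *
st()"
```

```text
time: 11.95
ee_pos: [0.5182, 0.2295, 0.066]
eef_rot: [[0.991, -0.133, -0.008], [-0.133, -0.991, 0.0], [-0.008, 0.001, -1.0]]
contact_force: [-2.8, -0.8, 1.5]
gripper_width: -0.0001
t 11.95 cab x,y mm [-88.9  -1.3  66. ] tool x yaw rel -0.001 nose-down deg 0.5 roll 0.001 F [-2.8 -0.8  1.5] T [-0.17  0.47  0.02] w -0.0001
time: 12.35
ee_pos: [0.5635, 0.2237, 0.0659]
eef_rot: [[0.991, -0.133, -0.007], [-0.133, -0.991, 0.001], [-0.007, 0.0, -1.0]]
contact_force: [-2.6, -0.0, 1.4]
gripper_width: -0.0003
t 12.35 cab x,y mm [-43.2  -1.   65.9] tool x yaw rel -0.001 nose-down deg 0.4 roll 0.0 F [-2.6 -0.   1.4] T [-0.21  0.49 -0.06] w -0.0003
```

```bash
python3 -m jog '[{"dp":[0.2,-0.027,0],"twist":[0,0,0],"hand":-1},{"dp":[0.15,-0.02,0],"twist":[0,0,0],"hand":-1},{"dp":[0.1,-0.013,0],"twist":[0,0,0],"hand":-1}]'
python3 -c "
from h import *
st()"
python3 -m jog '[{"dp":[0.1,-0.013,0],"twist":[0,0,0],"hand":-1},{"dp":[0,0,0],"twist":[0,0,0],"hand":-1}]'
python3 -c "
from h import *
st();p=snap('side','p2.png');p=snap('top','p2t.png')"
```

```text
time: 12.65
ee_pos: [0.5759, 0.2222, 0.066]
eef_rot: [[0.991, -0.133, -0.008], [-0.133, -0.991, 0.001], [-0.008, 0.0, -1.0]]
contact_force: [-3.4, -0.9, 0.3]
gripper_width: -0.0
t 12.65 cab x,y mm [-30.8  -0.9  66. ] tool x yaw rel -0.0 nose-down deg 0.5 roll 0.0 F [-3.4 -0.9  0.3] T [-0.21  0.45  0.01] w -0.0
time: 12.85
ee_pos: [0.5792, 0.2219, 0.0661]
eef_rot: [[0.991, -0.133, -0.007], [-0.133, -0.991, 0.001], [-0.007, -0.0, -1.0]]
contact_force: [-1.5, -0.7, -0.3]
gripper_width: -0.0001
t 12.85 cab x,y mm [-27.4  -0.7  66.1] tool x yaw rel -0.001 nose-down deg 0.4 roll -0.0 F [-1.5 -0.7 -0.3] T [-0.11  0.24 -0.01] w -0.0001
```

View pics/p2.png

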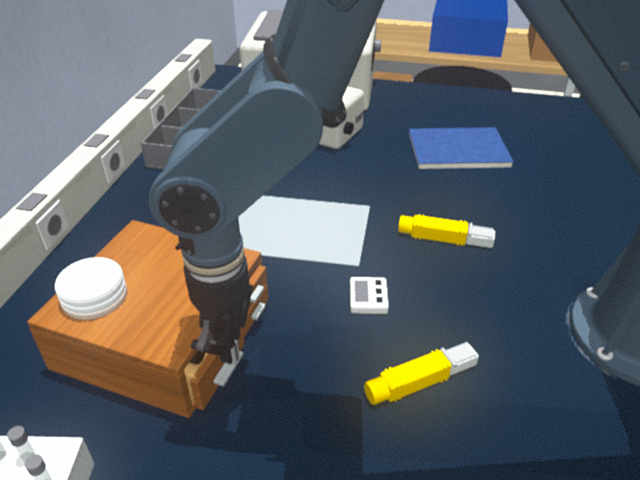

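Nearly shut. I'll press on in small steps until the stop shows in the force.

```bash
for i in 1; do python3 -m jog '[{"dp":[0.1,-0.013,0],"twist":[0,0,0],"hand":-1},{"dp":[0,0,0],"twist":[0,0,0],"hand":-1}]' | grep -E "ee_pos|force"; python3 -m jog '[{"dp":[0.07,-0.01,0],"twist":[0,0,0],"hand":-1},{"dp":[0,0,0],"twist":[0,0,0],"hand":-1}]'| grep -E "ee_pos|force"; done
python3 -c "
from h import *
st()"
```

```text
ee_pos: [0.5821, 0.2217, 0.0663]
contact_force: [-2.8, 0.4, 0.7]
ee_pos: [0.5842, 0.2214, 0.0662]
contact_force: [-1.7, -0.2, 1.1]
t 13.35 cab x,y mm [-22.4  -0.6  66.2] tool x yaw rel -0.0 nose-down deg 0.4 roll -0.0 F [-1.7 -0.2  1.1] T [0.13 0.29 0.07] w -0.0
```

```bash
python3 -m jog '[{"dp":[0.1,-0.013,0],"twist":[0,0,0],"hand":-1},{"dp":[0,0,0],"twist":[0,0,0],"hand":-1}]' | grep -E "ee_pos|force"; python3 -m jog '[{"dp":[0.1,-0.013,0],"twist":[0,0,0],"hand":-1},{"dp":[0,0,0],"twist":[0,0,0],"hand":-1}]'| grep -E "ee_pos|force"
```

```text
ee_pos: [0.585, 0.2212, 0.0662]
contact_force: [-6.8, 1.9, 3.9]
ee_pos: [0.5851, 0.2212, 0.0661]
contact_force: [-10.8, 3.2, 8.1]
```

The drawer is on its stop: position held at 0.585 while the force rose to 11 N. I'll back off and look.

```bash
python3 -m jog '[{"dp":[-0.5,0.066,0],"twist":[0,0,0],"hand":-1},{"dp":[-0.7,0.09,0],"twist":[0,0,0.5],"hand":-1},{"dp":[-0.5,0,1],"twist":[0,0,0.95],"hand":-0.5},{"dp":[0,0,1],"twist":[0,0,0.95],"hand":0},{"dp":[0,0,1],"twist":[0,0,0.95],"hand":0.5}]'
python3 -m jog '[{"dp":[0,-0.5,1],"twist":[0,0,0.95],"hand":1},{"dp":[0,-0.8,0.8],"twist":[0,0,0.95],"hand":1},{"dp":[0,-1,0],"twist":[0,0,0.95],"hand":1},{"dp":[0,-1,0],"twist":[0,0,0.95],"hand":1},{"dp":[0,-0.2,0],"twist":[0,0,0],"hand":1}]'
python3 - <<'E'
from h import *
s=st();print(s['joint_positions'])
for n in('side','top'):
    p=snap(n,'c_%s.png'%n)
    for q in['collar_center','drawer_front','drawer_mouth']:
        print(n,q,[(np.round(w(p,m['position']),4).tolist(),round(m['score'],2)) for m in vision.mark_of(p,q)][:2])
E
```

```text
time: 14.25
ee_pos: [0.5395, 0.225, 0.1572]
eef_rot: [[0.943, 0.334, -0.005], [0.334, -0.943, -0.003], [-0.006, 0.001, -1.0]]
contact_force: [1.6, 0.5, 0.1]
gripper_width: 0.0436
time: 14.75
ee_pos: [0.5403, 0.1172, 0.211]
eef_rot: [[0.65, 0.76, -0.001], [0.76, -0.65, -0.007], [-0.006, 0.004, -1.0]]
contact_force: [-0.5, 0.3, 0.0]
gripper_width: 0.0855
t 14.75 cab x,y mm [ -52.1 -109.6  211. ] tool x yaw rel 0.996 nose-down deg 0.4 roll 0.004 F [-0.5  0.3  0. ] T [ 0.   -0.06  0.01] w 0.0855
[ 0.01530252  0.48264747  1.65400214 -0.00867077  1.00627826  0.72774237]
side collar_center [([0.6403, 0.0974, 0.1067], 0.84)]
side drawer_front [([0.5964, 0.2192, 0.0716], 0.64)]
side drawer_mouth []
top collar_center [([0.6364, 0.1057, 0.1138], 0.65)]
top drawer_front []
top drawer_mouth []
```

View pics/c_side.png

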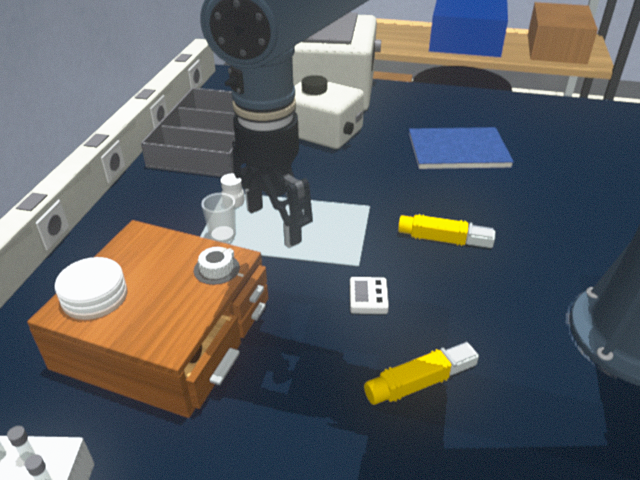

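View pics/c_top.png

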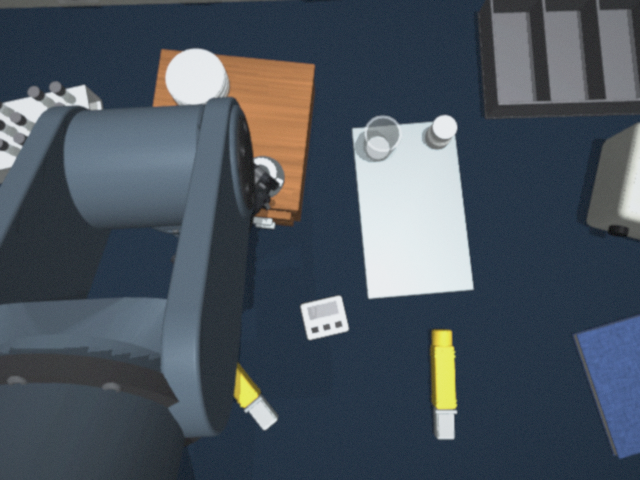

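```bash
python3 -c "
from h import *
p=snap('side');print(ray(p,30+464/2.5,210+118/2.5,.1235))"
python3 -m jog '[{"dp":[0.8,-0.12,0],"twist":[0,0,0.75],"hand":1},{"dp":[1,-0.16,0],"twist":[0,0,0.75],"hand":1},{"dp":[1,-0.15,0],"twist":[0,0,0.63],"hand":1},{"dp":[0.43,-0.06,-0.5],"twist":[0,0,0],"hand":1},{"dp":[0,0,0],"twist":[0,0,0],"hand":1}]'
python3 -c "
from h import *
s=st();R=np.array(s['eef_rot']);print(s['ee_pos'],np.arctan2(R[1,1],R[0,1]))
p=snap('side','d.png')"
```

```text
[0.63603142 0.10342339 0.1235    ]
time: 15.7
ee_pos: [0.6363, 0.1054, 0.1931]
eef_rot: [[0.398, 0.918, -0.005], [0.918, -0.398, -0.007], [-0.009, -0.002, -1.0]]
contact_force: [-0.1, 0.2, -0.4]
gripper_width: 0.0851
t 15.7 cab x,y mm [  44.6 -108.7  193.1] tool x yaw rel 1.295 nose-down deg 0.5 roll -0.002 F [-0.1  0.2 -0.4] T [-0.04  0.04 -0.06] w 0.0851
[0.63628972 0.1053506  0.19311406] -0.40884192107643613
```

View pics/d.png

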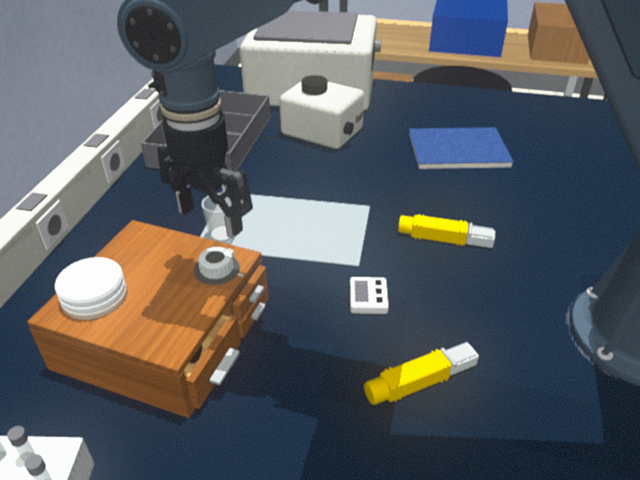

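```bash
python3 -m jog '[{"dp":[0.02,-0.07,-1],"twist":[0,0,0],"hand":1},{"dp":[0,0,-0.8],"twist":[0,0,0],"hand":1},{"dp":[0,0,-0.4],"twist":[0,0,0],"hand":1},{"dp":[0,0,0],"twist":[0,0,0],"hand":1},{"dp":[0,0,0],"twist":[0,0,0],"hand":0.6}]' 30
python3 -c "
from h import *
s=st();print(s['ee_pos']);p=snap('side','e.png')
im=cv2.imread('pics/e.png');cv2.imwrite('pics/e2.png',cv2.resize(im[150:330,120:330],None,fx=3.5,fy=3.3))"
```

```text
time: 16.25
ee_pos: [0.6364, 0.1036, 0.13]
eef_rot: [[0.397, 0.918, -0.002], [0.918, -0.397, -0.007], [-0.007, 0.001, -1.0]]
contact_force: [0.4, 0.6, 0.2]
gripper_width: 0.0735
t 16.25 cab x,y mm [  44.9 -110.5  130. ] tool x yaw rel 1.296 nose-down deg 0.4 roll 0.001 F [0.4 0.6 0.2] T [ 0.02 -0.04 -0.01] w 0.0735
[0.63636666 0.10356074 0.12996929]
```

View pics/e2.png

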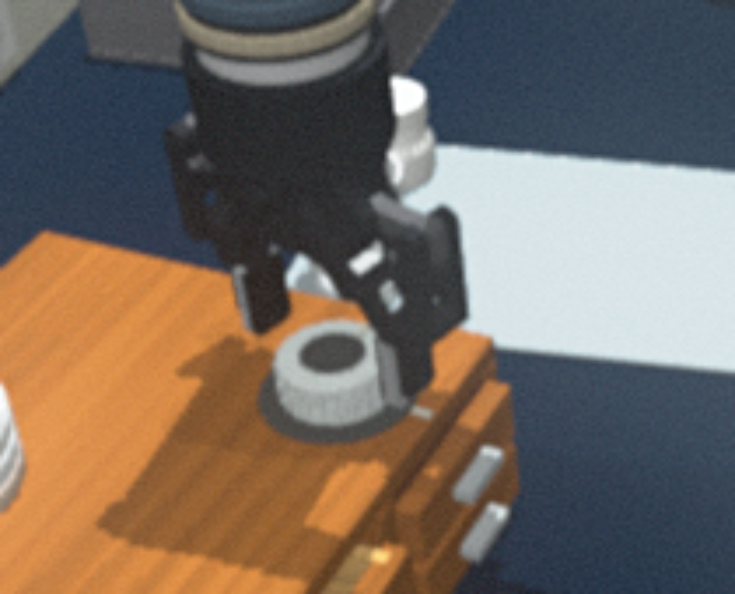

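```bash
python3 -m jog '[{"dp":[0,0,-0.1],"twist":[0,0,0],"hand":0.4},{"dp":[0,0,0],"twist":[0,0,0],"hand":0.25},{"dp":[0,0,0],"twist":[0,0,0],"hand":0.15},{"dp":[0,0,0],"twist":[0,0,0],"hand":0},{"dp":[0,0,0],"twist":[0,0,0],"hand":0}]' 30
python3 -c "
from h import *
s=st();print(s['ee_pos'])"
```

```text
time: 16.8
ee_pos: [0.6371, 0.103, 0.127]
eef_rot: [[0.397, 0.918, -0.001], [0.918, -0.397, -0.008], [-0.007, 0.002, -1.0]]
contact_force: [0.3, -1.0, 3.4]
gripper_width: 0.0466
t 16.8 cab x,y mm [  45.7 -110.9  127. ] tool x yaw rel 1.295 nose-down deg 0.4 roll 0.002 F [ 0.3 -1.   3.4] T [-0.22 -0.05  0.04] w 0.0466
[0.63711277 0.10299184 0.12704983]
```

```bash
python3 -m jog '[{"dp":[0,0,0],"twist":[0,0,-0.4],"hand":-0.1},{"dp":[0,0,0],"twist":[0,0,-0.7],"hand":-0.1},{"dp":[0,0,0],"twist":[0,0,-0.7],"hand":-0.1},{"dp":[0,0,0],"twist":[0,0,-0.7],"hand":-0.1},{"dp":[0,0,0],"twist":[0,0,-0.5],"hand":-0.1}]'
python3 -c "
from h import *
s=st();print(s['ee_pos'])
p=snap('side','f.png')
im=cv2.imread('pics/f.png');cv2.imwrite('pics/f2.png',cv2.resize(im[150:330,120:330],None,fx=3.5,fy=3.3))"
```

```text
time: 17.3
ee_pos: [0.6367, 0.1033, 0.1271]
eef_rot: [[0.738, 0.675, -0.004], [0.675, -0.738, -0.005], [-0.007, 0.001, -1.0]]
contact_force: [-0.4, 1.1, 5.0]
gripper_width: 0.0466
t 17.3 cab x,y mm [  45.3 -110.7  127.1] tool x yaw rel 0.873 nose-down deg 0.4 roll 0.001 F [-0.4  1.1  5. ] T [-0.05  0.02  0.06] w 0.0466
[0.63671253 0.10330947 0.127072  ]
```

View pics/f2.png

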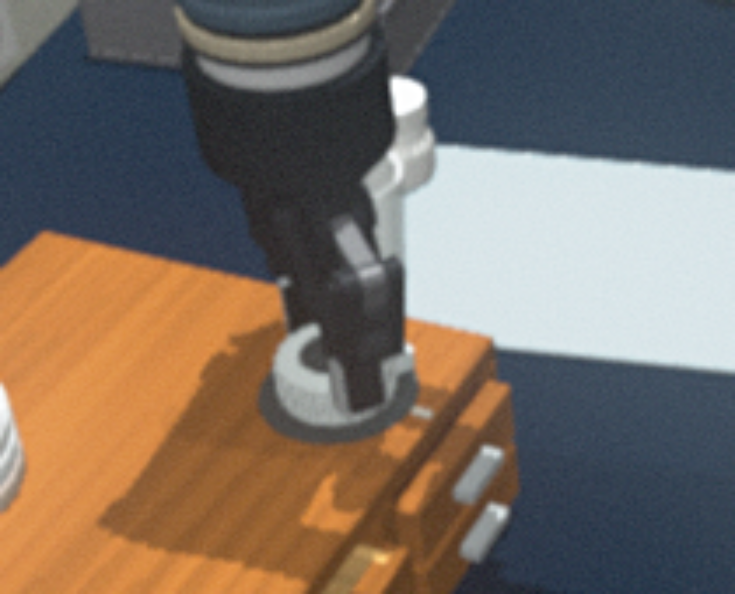

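The lug is following the grip (now at (405,360) in the crop). I'll carry on.

```bash
python3 -m jog '[{"dp":[0,0,0],"twist":[0,0,-0.7],"hand":-0.1},{"dp":[0,0,0],"twist":[0,0,-0.8],"hand":-0.1},{"dp":[0,0,0],"twist":[0,0,-0.8],"hand":-0.1},{"dp":[0,0,0],"twist":[0,0,-0.8],"hand":-0.1},{"dp":[0,0,0],"twist":[0,0,-0.7],"hand":-0.1}]'
python3 -m jog '[{"dp":[0,0,0],"twist":[0,0,-0.6],"hand":-0.1},{"dp":[0,0,0],"twist":[0,0,-0.5],"hand":-0.1},{"dp":[0,0,0],"twist":[0,0,-0.4],"hand":-0.1},{"dp":[0,0,0],"twist":[0,0,-0.3],"hand":-0.1},{"dp":[0,0,0],"twist":[0,0,0],"hand":-0.1}]'
python3 -c "
from h import *
s=st();print(s['ee_pos'])
p=snap('side','f.png')
im=cv2.imread('pics/f.png');cv2.imwrite('pics/f3.png',cv2.resize(im[150:330,120:330],None,fx=3.5,fy=3.3))"
```

```text
time: 17.85
ee_pos: [0.6364, 0.1038, 0.1271]
eef_rot: [[0.978, 0.207, -0.007], [0.207, -0.978, -0.001], [-0.007, -0.0, -1.0]]
contact_force: [-1.4, 2.4, 5.5]
gripper_width: 0.0468
time: 18.35
ee_pos: [0.6364, 0.1041, 0.1271]
eef_rot: [[0.999, -0.039, -0.007], [-0.039, -0.999, 0.001], [-0.007, -0.001, -1.0]]
contact_force: [-1.4, 1.6, 5.7]
gripper_width: 0.0467
t 18.35 cab x,y mm [  44.8 -109.9  127.1] tool x yaw rel 0.094 nose-down deg 0.4 roll -0.001 F [-1.4  1.6  5.7] T [ 0.22  0.12 -0.09] w 0.0467
[0.636367   0.10414463 0.12705342]
```

View pics/f3.png

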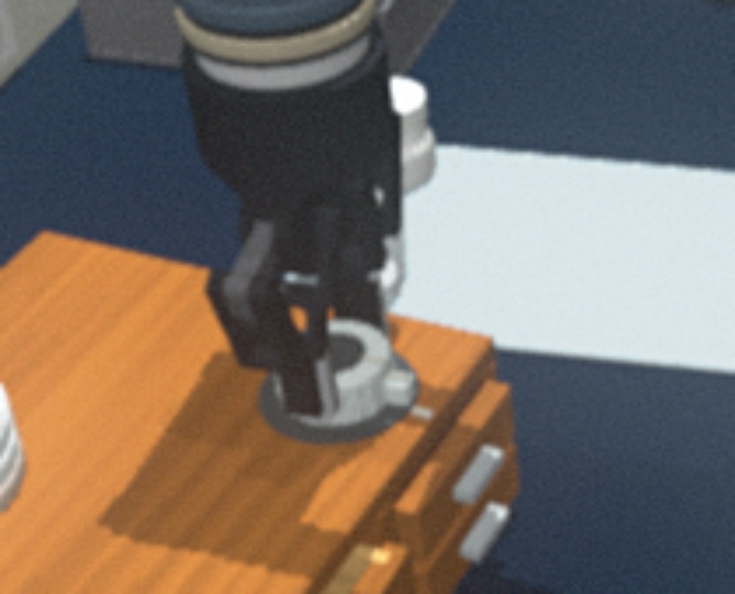

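```bash
python3 -m jog '[{"dp":[0,0,0],"twist":[0,0,-0.3],"hand":-0.1},{"dp":[0,0,0],"twist":[0,0,-0.2],"hand":-0.1},{"dp":[0,0,0],"twist":[0,0,0],"hand":-0.1}]' >/dev/null
python3 -c "
from h import *
s=st()"
python3 -m jog '[{"dp":[0,0,0],"twist":[0,0,-0.2],"hand":-0.1},{"dp":[0,0,0],"twist":[0,0,0],"hand":-0.1}]' >/dev/null
python3 -c "
from h import *
s=st()"
python3 -m jog '[{"dp":[0,0,0],"twist":[0,0,-0.2],"hand":-0.1},{"dp":[0,0,0],"twist":[0,0,0],"hand":-0.1}]' >/dev/null
python3 -c "
from h import *
s=st()
p=snap('side','f.png')
im=cv2.imread('pics/f.png');cv2.imwrite('pics/f4.png',cv2.resize(im[150:330,120:330],None,fx=3.5,fy=3.3))"
```

```text
t 18.7 cab x,y mm [  44.8 -109.7  127.1] tool x yaw rel 0.024 nose-down deg 0.4 roll -0.001 F [-0.9  2.4  5.7] T [ 0.22  0.14 -0.07] w 0.0465
t 18.9 cab x,y mm [  44.8 -109.7  127.1] tool x yaw rel -0.004 nose-down deg 0.4 roll -0.001 F [-0.6  1.8  5.4] T [ 0.18  0.15 -0.04] w 0.0465
t 19.1 cab x,y mm [  44.8 -109.7  127.1] tool x yaw rel -0.027 nose-down deg 0.4 roll -0.0 F [-0.8  4.   5. ] T [0.33 0.12 0.91] w 0.0469
```

View pics/f4.png

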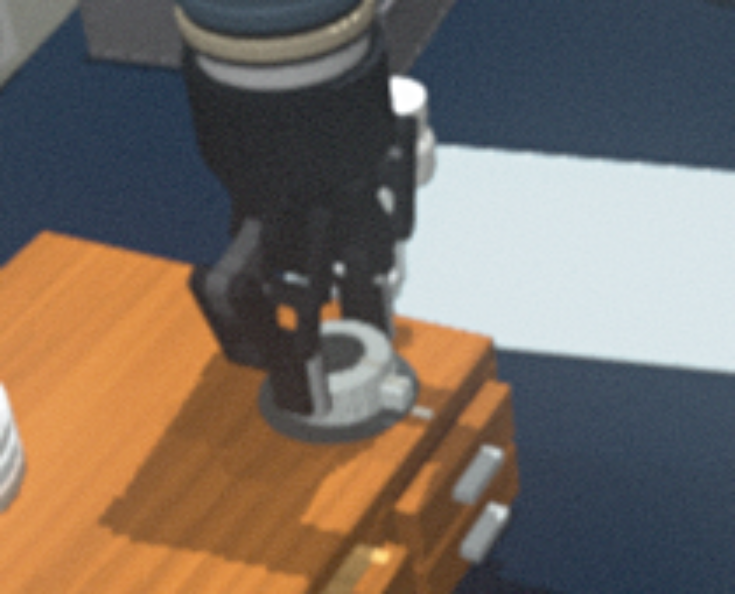

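The torque jumped to 0.91 N m, so the stop is reached, and the lug lines up with the white mark. Releasing and lifting clear.

```bash
python3 -m jog '[{"dp":[0,0,0],"twist":[0,0,0],"hand":0.3},{"dp":[0,0,0],"twist":[0,0,0],"hand":0.6},{"dp":[0,0,0],"twist":[0,0,0],"hand":0.8},{"dp":[0,0,0.4],"twist":[0,0,0],"hand":0.8},{"dp":[0,0,1],"twist":[0,0,0],"hand":0.8}]'
python3 -m jog '[{"dp":[0,0,1],"twist":[0,0,0],"hand":0.8},{"dp":[0,-0.5,1],"twist":[0,0,0],"hand":0.8},{"dp":[-0.5,-1,1],"twist":[0,0,0],"hand":0.8},{"dp":[-0.5,-1,0.5],"twist":[0,0,0],"hand":0.8},{"dp":[-0.5,-1,0],"twist":[0,0,0],"hand":0.8}]'
python3 -m jog '[{"dp":[-0.5,-1,0],"twist":[0,0,0],"hand":0.8},{"dp":[-0.5,-1,0],"twist":[0,0,0],"hand":0.8},{"dp":[-0.5,-1,0],"twist":[0,0,0],"hand":0.8},{"dp":[-0.5,-1,0],"twist":[0,0,0],"hand":0.8},{"dp":[-0.5,-1,0],"twist":[0,0,0],"hand":0.8}]'
python3 - <<'E'
from h import *
s=st()
for n in('side','top'):
    p=snap(n,'z_%s.png'%n)
    for q in['drawer_front','beaker','jar','timer','collar_center']:
        print(n,q,[(np.round(w(p,m['position']),3).tolist(),round(m['score'],2)) for m in vision.mark_of(p,q)][:1])
    if n=='top':
        im=cv2.cvtColor(p['frame'],cv2.COLOR_RGB2BGR);cv2.imwrite('pics/z2.png',cv2.resize(im[140:260,130:310],None,fx=4,fy=4,interpolation=2))
E
```

```text
time: 19.65
ee_pos: [0.6341, 0.103, 0.166]
eef_rot: [[0.986, -0.164, -0.015], [-0.164, -0.986, 0.001], [-0.015, 0.001, -1.0]]
contact_force: [0.4, -0.5, -0.1]
gripper_width: 0.0766
time: 20.15
ee_pos: [0.5925, -0.003, 0.2772]
eef_rot: [[0.987, -0.163, -0.0], [-0.163, -0.987, -0.0], [-0.0, 0.001, -1.0]]
contact_force: [0.7, -1.3, -0.0]
gripper_width: 0.0765
time: 20.65
ee_pos: [0.5155, -0.153, 0.274]
eef_rot: [[0.986, -0.164, -0.007], [-0.164, -0.986, 0.001], [-0.007, 0.001, -1.0]]
contact_force: [0.4, -1.3, 0.7]
gripper_width: 0.077
t 20.65 cab x,y mm [ -40.8 -380.8  274. ] tool x yaw rel -0.032 nose-down deg 0.4 roll 0.001 F [ 0.4 -1.3  0.7] T [-0.01  0.01 -0.02] w 0.077
side drawer_front [([0.598, 0.223, 0.071], 0.74)]
side beaker [([0.709, -0.087, 0.003], 0.8)]
side jar [([0.725, -0.192, 0.008], 0.69)]
side timer [([0.424, 0.014, 0.001], 0.97)]
side collar_center [([0.638, 0.1, 0.109], 0.58)]
top drawer_front [([0.597, 0.226, 0.066], 0.83)]
top beaker [([0.713, -0.087, 0.001], 0.87)]
top jar [([0.71, -0.089, 0.002], 0.62)]
top timer [([0.43, 0.015, -0.0], 0.73)]
top collar_center [([0.638, 0.102, 0.113], 0.61)]
```

View pics/z2.png

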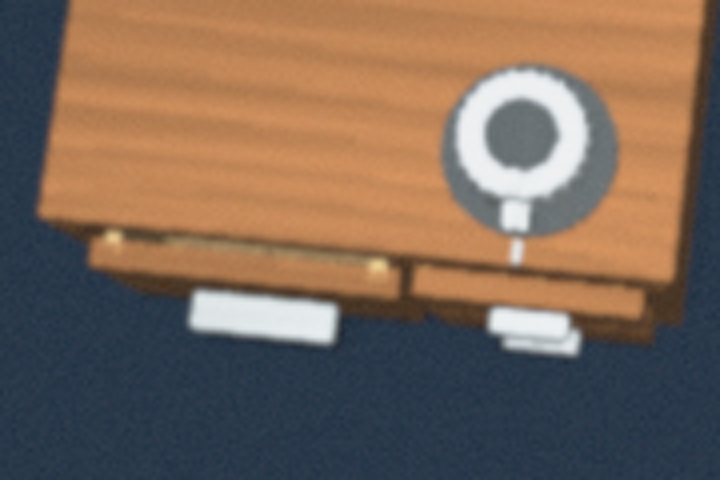

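View pics/z_side.png

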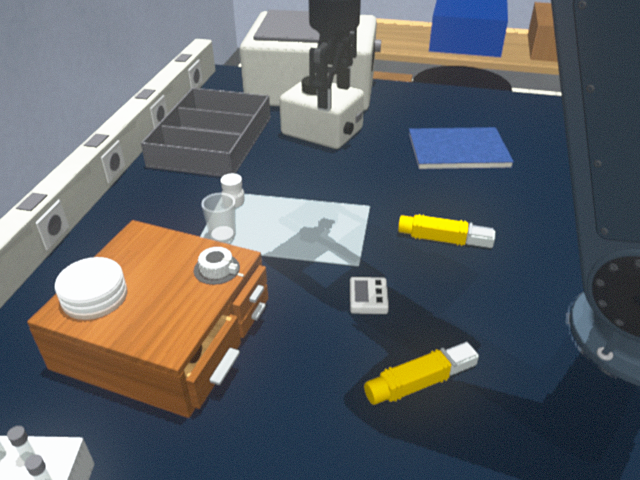

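```bash
python3 - <<'E'
from h import *
p=snap('top')
for a,b in(((90,266),(400,298)),):
    l=ray(p,130+a[0]/4,140+a[1]/4,.07)[:2];r=ray(p,130+b[0]/4,140+b[1]/4,.07)[:2]
    print(np.linalg.norm(l-r),((l-M)@XC,(r-M)@XC,((l+r)/2-M)@XC))
c=ray(p,130+522/4,140+133/4,.1235);g=ray(p,130+515/4,140+215/4,.1155);d=g-c;print(np.arctan2(d[1],d[0])-(Y+np.pi)+ (2*np.pi if d[1]<0 else 0))
E
```

```text
0.12348821830332604 (np.float64(-0.010967360679492793), np.float64(-0.010911229703673912), np.float64(-0.010939295191583407))
-0.007764711277955083
```

```bash
python3 -c "
from h import *
print(hand_in())"
```

```text
the job is handed in; nothing more can be done
None
```

I put the refractometer away, pushed the drawer shut, turned the lock collar to its locked mark, and handed the job in at about 21 s of the 72 s allowed.

- **Refractometer:** I gripped it by the rear of its sleeve and worked it in nose-down under the cabinet's top board. It was lying flat on the drawer floor when I let go. The floor pressed back with at most about 14 N.
- **Drawer:** I pushed the front panel until the arm stopped moving and the force rose to about 11 N. My last camera measurement puts the panel's outer face 11 mm in front of the mouth, against 12 mm when fully shut. That is within the calibration error.
- **Collar:** I turned it clockwise until the moment jumped to 0.9 N m at the stop. In the last picture the pointer is within 0.01 rad of straight to the front and on the white mark.
- **Beaker, jar, timer and yellow look-alikes:** these had not moved. The network placed the jar at the beaker's spot in the last top view. The side view showed the jar where it started.

The robot was clear of everything at the end. With the drawer shut, I couldn't check how the instrument lies inside; I last saw its position just before closing.

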